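# Clamp the aluminium channel in the cam fixture

### The job

One of the two hand-cranked cam fixtures on the riveting bench has an aluminium channel lying in its nest: crank that fixture's camshaft by its upright black knob until the follower roller rests in the middle of the cam's flat dwell, that is, until the crank arm points straight along the slide at the jaw and the channel is closed up between jaw and fence. Leave the knob there and let go; do not turn the other, empty fixture's crank and leave the channel in the nest.

Things in the scene. Friction and masses are not known exactly. Their poses are not given: they have to be found in the camera images.
- fixture: Cam fixture holding the channel, fixed to the bench. Base plate 220 x 100 x 12 mm. Origin: on the bench under the vertical camshaft; x runs from it along the slide (roller, bar, jaw) to the fence, z up. The crank arm lies over the middle of the cam's dwell (30 degrees either side): arm along +x is mid-dwell, jaw fully forward. Past the dwell the jaw draws back. Only the knob is higher than 56 mm.
- fixture_knob (a point): Centre of its crank knob: upright black cylinder, 22 mm across, 48 tall, 57 to 105 mm above the bench, 60 mm from the camshaft axis at the arm's end. It spins freely on its pin, so a gripper leading it round need not turn. It starts at the fixture's -y side, 86 to 103 degrees clockwise (from above) of +x: turn it counter-clockwise. 2 to 5 N moves it; it stays where left.
- channel_mid (a point): Centre of the loose aluminium channel lying in the nest, open side up: 30 mm wide (fixture x), 90 mm long (fixture y), 25 mm high, wall 3 mm, about 80 g. It starts with its centre about 124 mm ahead of the camshaft, 4 to 6 mm short of the fence; the jaw pushes it to the fence, centre about 129 mm.
- spare_knob (a point): Centre of the crank knob of the other cam fixture, which is alike (same sizes) but has an empty nest. It must not be moved.
There are look-alikes about, which are no part of the job. What is shaped like the part that bears channel_mid but blue is not meant.

How it is judged:
By the outcome, as a careful person would: the job done as asked, in the order asked, and still so for the second after the job is handed in, with the robot touching nothing.
It also fails if it takes over 32 s, if anything falls off the work surface, if the arm or the gripper's body presses on something with over 40 N, if the wrist force passes 120 N, or if a joint passes its speed limit or range.

### The arm

A 6-joint arm with a two-finger parallel gripper is mounted at the origin on the work surface. World frame = base frame: x ahead of the robot, y to its left, z up, the work surface at z = 0. Lengths are in m, angles in degrees, forces in N, time in s.
With the tool pointing down it reaches from about 0.3 to 0.75 m from the base axis. Payload 8.5 kg.
Tool frame: the origin (TCP) lies midway between the tips of the shut fingers; the grasp point (between the pads) lies 19 mm behind it (env.grip_depth is the distance from the TCP to the grasp point, in m); x points along the fingers, y is the direction in which the jaws open and shut, and the axes are right-handed (so a half turn about x gives the same grasp; the last joint's range is limited). The gripper opens to 85 mm and grips with 20 to 120 N. Pads are 22 mm wide; open, the fingers measure 114 mm over their backs; the gripper's body (76 mm by 85 mm) begins 54 mm behind the grasp point. The pads swing forward as they close: fully open they stand 13 mm farther back than shut.
Start: joints at [57.393, 21.807, 74.336, -0, 83.858, -12.336], TCP at [0.191, 0.516, 0.231] pointing down, gripper open.
Joint ranges: [-178.18, 178.18], [-50.72, 133.34], [12.68, 142.11], [-81.47, 261.47], [9.98, 163.14], [-165.26, 165.26]. Speed limits (degrees/s): [136.94, 136.94, 180, 180, 180, 180].

### API

Orientations are given as a 3x3 rotation matrix whose columns are the frame's x, y, z axes.
In Python, from rig import env gives the robot as it stands.
- The arm moves only by the tool play_rows, never from a script. Its arguments are lists of equal length, an entry for each row: "travel": the shift along the world's x, y, z in cm, a list of three; "rotation": the turn, a rotation vector about the world's x, y, z in rad, a list of three; "claw": the finger opening in cm, from 0 to 8.54. A call has 1 to 12 rows; each row shifts and turns the pose as measured when the row begins; what a row does not reach is not made up. A row lasts 1/12 s, in which the tool goes at most 41.7 mm and 7.16 degrees, less where a joint would pass 70% of its speed; a pose out of reach is approached as far as the arm can. A call is refused whole if a number of a shift passes 4.17 or a number of a turn 0.125, either way. A call with a gripper value outside its range is refused whole. The fingers move at their own pace and stop on an object; "squeeze" is the grip in N (left out, the last holds). Time passes only in rows, so rows that do not move let the fingers close. It gives the time, the measured TCP pose, the force and the opening at its end, in the units of the state.
- env.observe(): the state, without advancing time (a new reading comes with each control period).
- env.get_image(name): name is "scene" or "top" or "wrist"; returns the picture (420x560x3 uint8, red, green, blue); there is no depth.
- env.camera_info(name): a dict with "vertical_fov" (degrees; the focal length in pixels is half the picture's height over the tangent of half this angle, whatever the lens; pixels are square), "cx", "cy" (the principal point, pixels), "eye" and "rotation" of the camera in the world. Camera axes: x right, y down, z forward; pixel columns grow to the right and rows downward; lengths in m; the calibration is good to about 2 mm. The wrist camera is an equidistant fisheye: a pixel r from the principal point sees the ray r / f radians off the axis. A picture is of the moment at which its call begins: read the wrist's pose just before it. camera_info takes no time and is no camera call; for the wrist camera it gives the pose at the moment of the call.
- env.close_job(): hands the job in, once; it reports no verdict.
The state is a dict: "time_s": time; "q": joint angles; "qvel": joint speeds; "joint_efforts": joint torques, N m; "position": TCP position; "tool_rot": TCP orientation; "ft_force": force on the tool from outside, world axes, zero at the start; "wrist_torque": the same for the moment, N m; "grip_width": finger opening in m.
Only numpy, scipy, OpenCV 4.12 (cv2) and the standard library are available. Lean on these libraries where they do the work, as an engineer would, in place of code of your own. Each camera call takes 0.05 s, during which the arm holds its last target.

## Working session

There is one attempt and no reset: what is moved stays moved. The work goes in short steps, Python scripts to look and compute and a tool call to move; the robot and the scene stay as the last step left them, time stands still between calls to the robot, and variables do not carry over. Pictures are saved under pics/ and viewed, and the job is handed in when it is done.

Besides the shell and the picture viewer there is one more tool, called after "Request:" by a JSON object that holds its "api" and its "payload", one argument or row to a line. play_rows: Moves the arm, as the interface text tells. Its arguments: {"type":"object","properties":{"travel":{"type":"array","items":{"type":"array","items":{"type":"number"}}},"rotation":{"type":"array","items":{"type":"array","items":{"type":"number"}}},"claw":{"type":"array","items":{"type":"number"}},"squeeze":{"type":"number"}},"required":["travel","rotation","claw"]}

```bash
mkdir -p pics; python3 - <<'E'
from rig import env
import cv2
for n in ["scene","top","wrist"]:
    i=env.camera_info(n); print(n,i)
    cv2.imwrite(f"pics/{n}0.png",env.get_image(n)[:,:,::-1])
s=env.observe(); print(s)
E
```

```text
scene {'vertical_fov': 46.66703830184194, 'cx': 285.29107113605045, 'cy': 213.08195985600372, 'eye': array([1.23678577, 0.55945132, 0.71126903]), 'rotation': array([[-0.63456035,  0.48296828, -0.60338612],
       [ 0.77287124,  0.39834488, -0.49395486],
       [ 0.00179124, -0.77978395, -0.62604616]])}
top {'vertical_fov': 49.786059697078734, 'cx': 286.0234068531633, 'cy': 212.03475848858486, 'eye': array([0.44759807, 0.05808529, 1.18887386]), 'rotation': array([[-0.01858081, -0.98603616,  0.1654915 ],
       [-0.99973657,  0.02055342,  0.01021504],
       [-0.01347382, -0.1652581 , -0.98615831]])}
wrist {'vertical_fov': 65.70646984690485, 'cx': 282.32221880312903, 'cy': 206.1336304457018, 'eye': array([0.11659292, 0.54335939, 0.37301308]), 'rotation': array([[ 3.46956091e-01,  8.92212861e-01,  2.89098048e-01],
       [ 9.37881229e-01, -3.29890745e-01, -1.07475093e-01],
       [-5.19889968e-04,  3.08428771e-01, -9.51247299e-01]])}
{'time_s': 0.15, 'q': array([ 5.73931679e+01,  2.18336783e+01,  7.43725679e+01, -8.54607286e-05,
        8.38590290e+01, -1.23350806e+01]), 'qvel': array([ 0.0239476 , -0.11034631, -0.14609414,  0.01036347, -0.04170392,
        0.04782994]), 'joint_efforts': array([ 2.63753849e-03, -4.48619807e+01, -2.31344390e+01, -1.58250823e-04,
        3.76054042e-03, -2.66504941e-05]), 'position': array([0.19043147, 0.51573884, 0.23085205]), 'tool_rot': array([[-6.12668824e-04,  3.46472710e-01,  9.38059852e-01],
       [-9.60503978e-04,  9.38059391e-01, -3.46473167e-01],
       [-9.99999351e-01, -1.11328353e-03, -2.41931327e-04]]), 'ft_force': array([-0.03696487,  0.29089453, -0.21494244]), 'wrist_torque': array([ 0.05356572,  0.02520738, -0.04095274]), 'grip_width': 0.08547213127341002}
```

View pics/top0.png

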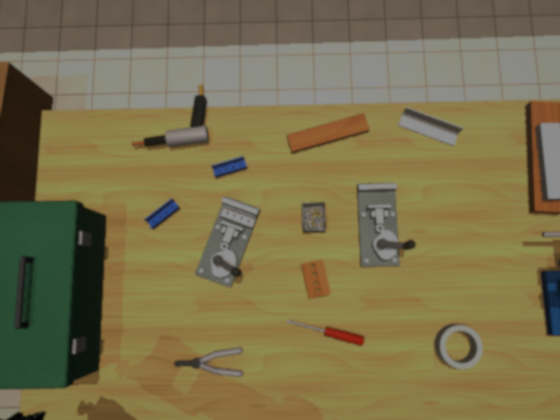

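View pics/scene0.png

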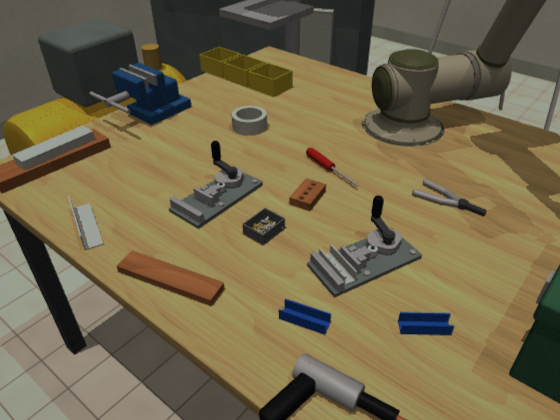

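View pics/wrist0.png

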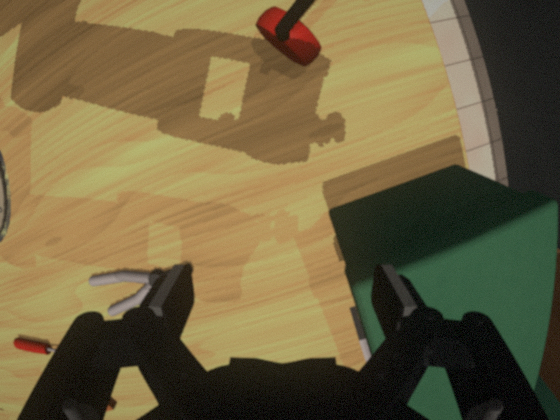

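```bash
python3 - <<'E'
import cv2,numpy as np
a=cv2.imread("pics/top0.png")[185:295,180:290]; b=cv2.imread("pics/top0.png")[170:280,340:450]
cv2.imwrite("pics/topz.png",np.hstack([cv2.resize(x,(396,396),interpolation=2) for x in (a,b)]))
a=cv2.imread("pics/scene0.png")[190:300,300:430]; b=cv2.imread("pics/scene0.png")[130:240,160:290]
cv2.imwrite("pics/scz.png",np.hstack([cv2.resize(x,(399,338),interpolation=2) for x in (a,b)]))
E
```

```text
(no output)
```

View pics/topz.png

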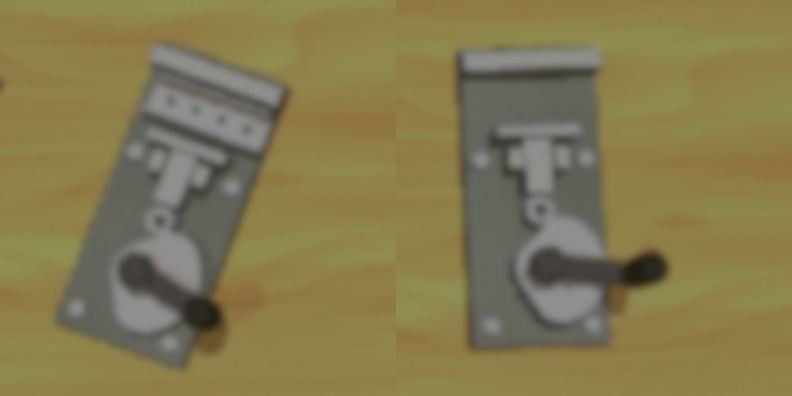

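View pics/scz.png

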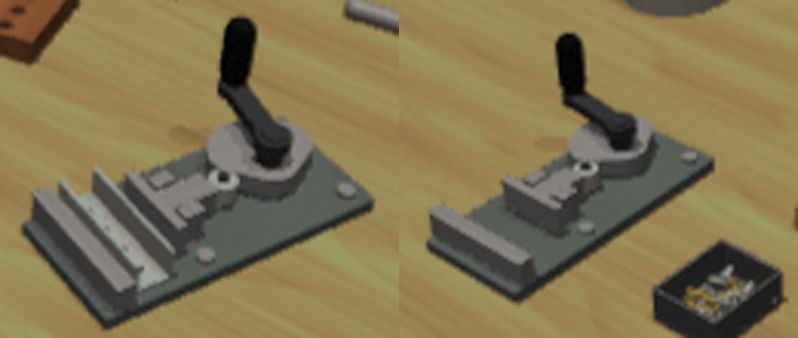

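```bash
cat > h.py <<'E'
import numpy as np,cv2
from rig import env
def ray(n,uv):
    i=env.camera_info(n); f=210/np.tan(np.radians(i['vertical_fov']/2))
    d=np.array([(uv[0]-i['cx'])/f,(uv[1]-i['cy'])/f,1.]); R=np.array(i['rotation'])
    return np.array(i['eye']),R@d
def onz(n,uv,z):
    e,d=ray(n,uv); return e+d*(z-e[2])/d[2]
def tri(a,b):
    A=np.zeros((3,3));v=np.zeros(3)
    ps=[]
    for n,uv in (a,b):
        e,d=ray(n,uv); d/=np.linalg.norm(d); P=np.eye(3)-np.outer(d,d); A+=P; v+=P@e
    return np.linalg.solve(A,v)
def proj(n,p):
    i=env.camera_info(n); f=210/np.tan(np.radians(i['vertical_fov']/2))
    c=np.array(i['rotation']).T@(np.array(p)-i['eye']); return np.array([i['cx']+f*c[0]/c[2],i['cy']+f*c[1]/c[2]])
E
python3 - <<'E'
from h import *
T=lambda u,v:(u/3.6+180-.36,v/3.6+185-.36)
S=lambda u,v:(u/3.07+300-.33,v/3.07+190-.33)
img=cv2.imread("pics/top0.png"); hsv=cv2.cvtColor(img,cv2.COLOR_BGR2HSV)
m=((hsv[...,1]<75)).astype(np.uint8); m2=np.zeros_like(m); m2[190:292,185:275]=m[190:292,185:275]
n,l,st,_=cv2.connectedComponentsWithStats(m2); k=1+np.argmax(st[1:,4]); c,_=cv2.findContours((l==k).astype(np.uint8),0,2)
r=cv2.minAreaRect(c[0]); print(r,st[k])
for z in (.012,): 
  P=[onz("top",p,z) for p in cv2.boxPoints(r)]; print(np.round(P,4)); print([np.linalg.norm(P[i]-P[i-1]) for i in range(4)])
bl=onz("top",T(57,322),.012);br=onz("top",T(183,368),.012);print("back",bl,br,np.linalg.norm(bl-br))
fl,fr=onz("top",T(152,46),.04),onz("top",T(287,88),.04);print("fence outer top",fl,fr,np.linalg.norm(fl-fr))
hub=onz("top",T(137,270),.056);print("hub",hub)
kn=onz("top",T(205,314),.1);print("knob top guess",kn,np.linalg.norm((kn-hub)[:2]))
print("tri hub",tri(("top",T(137,270)),("scene",S(270,137))))
print("tri knobtop",tri(("top",T(206,315)),("scene",S(241,25))))
for a,b in ((bl,br),(fl,fr)):
  d=b-a; print("ang of +x",np.degrees(np.arctan2(d[1],d[0]))+90)
sl=onz("top",T(160,220),.03); print("roller", sl, np.degrees(np.arctan2(*(sl-hub)[1::-1])))
E
```

```text
((227.21499633789062, 241.32765197753906), (39.24199676513672, 84.17957305908203), 19.855215072631836) [ 196  197   64   90 3165]
[[0.487  0.3099 0.012 ]
 [0.6943 0.2368 0.012 ]
 [0.6563 0.1389 0.012 ]
 [0.4512 0.2143 0.012 ]]
[np.float64(0.10206075157211103), np.float64(0.21980079368932648), np.float64(0.10500480028386795), np.float64(0.21843238192979916)]
back [0.48738332 0.30731484 0.012     ] [0.45310543 0.21665284 0.012     ] 0.09692560257925027
fence outer top [0.68229252 0.23564389 0.04      ] [0.64954295 0.13859822 0.04      ] 0.10242263649065014
hub [0.5206405  0.24282913 0.056     ]
knob top guess [0.48780526 0.1902264  0.1       ] 0.062009679625135115
tri hub [0.52062772 0.24432252 0.05081043]
tri knobtop [0.48584094 0.19197994 0.09949166]
ang of +x -20.710825630961637
ang of +x -18.64776543921218
roller [0.55756603 0.2308498  0.03      ] -17.97403402727093
```

The left fixture in the top view, with its hub at about pixel (218,260) and knob at (237,272), holds the channel. Its +x axis is at about -19.7°, the hub is at (0.5206, 0.2438) and the knob at (0.487, 0.192). That puts the knob at -103° relative and at radius about 61 mm, which fits the description. The target is about (0.577, 0.2236).

Request:
{"api": "play_rows", "payload": {
  "travel": [
    [2.7,-2.95,0],
    [2.7,-2.95,0],
    [2.7,-2.95,0],
    [2.7,-2.95,0],
    [2.7,-2.95,0],
    [2.7,-2.95,0],
    [2.7,-2.95,0],
    [2.7,-2.95,0],
    [2.7,-2.95,0],
    [2.7,-2.95,0],
    [2.7,-2.95,0],
    [0,0,0]
  ],
  "rotation": [
    [0,0,0],
    [0,0,0],
    [0,0,0],
    [0,0,0],
    [0,0,0],
    [0,0,0],
    [0,0,0],
    [0,0,0],
    [0,0,0],
    [0,0,0],
    [0,0,0],
    [0,0,0]
  ],
  "claw": [8.5,8.5,8.5,8.5,8.5,8.5,8.5,8.5,8.5,8.5,8.5,8.5],
  "squeeze": 25
}}

```text
time_s: 1.15
position: [0.4941, 0.1748, 0.2281]
tool_rot: [[-0.004, 0.339, 0.941], [-0.003, 0.941, -0.339], [-1.0, -0.004, -0.003]]
ft_force: [-0.1, 0.1, -0.2]
grip_width: 0.0848
```

Request:
{"api": "play_rows", "payload": {
  "travel": [
    [-0.7,1.7,-2.8],
    [0,0,-2],
    [0,0,0]
  ],
  "rotation": [
    [0,0,0],
    [0,0,0],
    [0,0,0]
  ],
  "claw": [8.5,8.5,8.5]
}}

```text
time_s: 1.4
position: [0.4892, 0.1894, 0.1786]
tool_rot: [[-0.002, 0.345, 0.938], [-0.002, 0.938, -0.345], [-1.0, -0.003, -0.001]]
ft_force: [-0.6, 0.2, -0.1]
grip_width: 0.0851
```

```bash
python3 - <<'E'
from h import *
s=env.observe(); print(s['time_s'],s['position'])
i=env.camera_info("wrist"); print(i['eye'])
w=env.get_image("wrist"); cv2.imwrite("pics/w1.png",w[:,:,::-1])
f=210/np.tan(np.radians(i['vertical_fov']/2))
for z in (.057,.105):
  c=np.array(i['rotation']).T@(np.array([.487,.192,z])-i['eye']); th=np.arctan2(np.hypot(c[0],c[1]),c[2]); u=c[:2]/np.hypot(c[0],c[1])*th*f
  print(z,u+[i['cx'],i['cy']])
E
```

```text
1.4 [0.48916348 0.18935934 0.17861791]
[0.41555445 0.21712767 0.32093715]
0.057 [284.42051283 195.41062773]
0.105 [284.67643391 214.23348562]
```

View pics/w1.png

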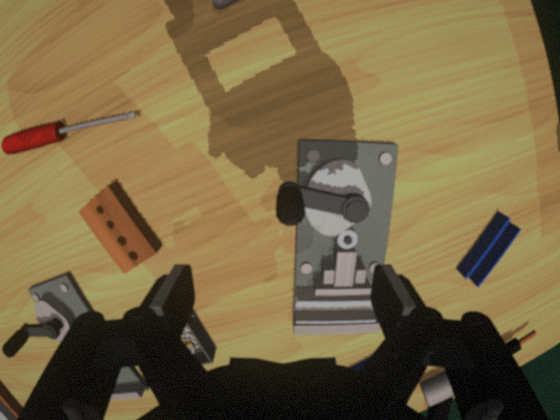

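The wrist view shows the knob centred at about (290,204), about 5 px to the right of the prediction, and the hub at about (355,207). I'll re-measure both.

```bash
cat >> h.py <<'E'
def wz(uv,z):
    i=env.camera_info("wrist"); f=210/np.tan(np.radians(i['vertical_fov']/2))
    p=np.array([uv[0]-i['cx'],uv[1]-i['cy']]);r=np.linalg.norm(p);th=r/f
    d=np.array(i['rotation'])@np.array([*(p/r*np.sin(th)),np.cos(th)]); e=np.array(i['eye'])
    return e+d*(z-e[2])/d[2]
E
python3 - <<'E'
from h import *
w=cv2.imread("pics/w1.png"); g=w.max(2)
m=np.zeros(g.shape,np.uint8); m[170:240,265:330]=(g[170:240,265:330]<38)
n,l,st,ce=cv2.connectedComponentsWithStats(m); print(st,ce)
cv2.imwrite("pics/w1z.png",cv2.resize(w[130:345,260:420],None,fx=3.5,fy=2.75*1,interpolation=2)[:600])
for uv,z in (((290,190),.105),((290,214),.105),((290,212),.105),((355,208),.056)): print(uv,z,wz(uv,z))
pl=[wz(p,.012) for p in ((299,140),(397,144),(294,331),(387,331))]
print(np.round(pl,4)); 
for a,b in((0,2),(1,3)): d=pl[b]-pl[a]; print(np.linalg.norm(d),np.degrees(np.arctan2(d[1],d[0])))
E
```

```text
[[     0      0    560    420 234756]
 [   296    185      1      1      1]
 [   278    186     26     32    409]
 [   278    208      1      1      1]
 [   283    209      1      1      1]
 [   277    210      2      1      2]
 [   279    211      2      3      3]
 [   284    211      1      1      1]
 [   281    213      2      1      2]
 [   278    215      3      4      5]
 [   284    216      6      5     12]
 [   282    218      1      1      1]
 [   291    219      1      1      1]
 [   298    219      3      1      3]
 [   281    220      1      1      1]
 [   283    221      1      1      1]] [[279.47834773 209.51512634]
 [296.         185.        ]
 [291.4792176  200.34963325]
 [278.         208.        ]
 [283.         209.        ]
 [277.5        210.        ]
 [279.33333333 212.        ]
 [284.         211.        ]
 [281.5        213.        ]
 [279.2        216.2       ]
 [286.58333333 217.75      ]
 [282.         218.        ]
 [291.         219.        ]
 [299.         219.        ]
 [281.         220.        ]
 [283.         221.        ]]
(290, 190) 0.105 [0.4725193  0.20172651 0.105     ]
(290, 214) 0.105 [0.48908063 0.19575982 0.105     ]
(290, 212) 0.105 [0.48767001 0.19626723 0.105     ]
(355, 208) 0.056 [0.52021295 0.24635825 0.056     ]
[[0.4532 0.22   0.012 ]
 [0.4884 0.3117 0.012 ]
 [0.6646 0.1403 0.012 ]
 [0.7121 0.2492 0.012 ]]
0.22594873912349805 -20.656339055984834
0.23231332566902899 -15.603827285275433
```

View pics/w1z.png

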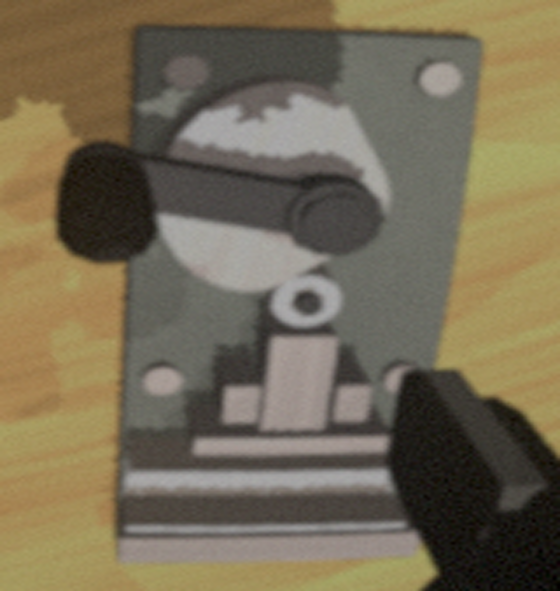

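Request:
{"api": "play_rows", "payload": {
  "travel": [
    [-0.1,0.4,-2],
    [0,0,-3],
    [0,0,-3],
    [0,0,-2],
    [0,0,-0.6],
    [0,0,0]
  ],
  "rotation": [
    [0,0,0],
    [0,0,0],
    [0,0,0],
    [0,0,0],
    [0,0,0],
    [0,0,0]
  ],
  "claw": [8.5,8.5,8.5,8.5,8.5,8.5]
}}

```text
time_s: 1.95
position: [0.4915, 0.1958, 0.0786]
tool_rot: [[0.012, 0.343, 0.939], [0.0, 0.939, -0.343], [-1.0, 0.004, 0.011]]
ft_force: [-0.0, -0.3, 0.3]
grip_width: 0.0848
```

Request:
{"api": "play_rows", "payload": {
  "travel": [
    [-0.3,-0.1,-0.4],
    [0,0,0],
    [0,0,0]
  ],
  "rotation": [
    [0,0.012,0],
    [0,0,0],
    [0,0,0]
  ],
  "claw": [8.5,8.5,8.5]
}}

```text
time_s: 2.2
position: [0.49, 0.1954, 0.0782]
tool_rot: [[0.004, 0.342, 0.94], [0.001, 0.94, -0.342], [-1.0, 0.002, 0.004]]
ft_force: [1.2, 1.0, -0.5]
grip_width: 0.0847
```

```bash
python3 - <<'E'
from h import *
w=env.get_image("wrist"); s=cv2.imwrite("pics/w2.png",w[:,:,::-1]); t=env.get_image("scene");cv2.imwrite("pics/s2.png",cv2.resize(t[130:310,280:460,::-1],None,fx=3,fy=3))
E
```

```text
(no output)
```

View pics/w2.png

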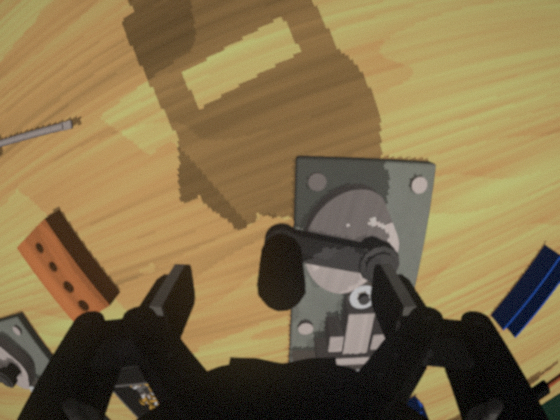

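View pics/s2.png

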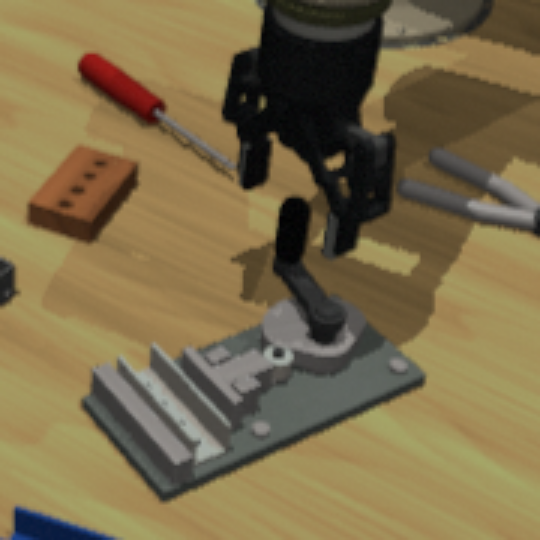

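The knob stands between the fingers, nearly centred. I'll go a little lower and close.

Request:
{"api": "play_rows", "payload": {
  "travel": [
    [-0.2,-0.1,-0.6],
    [-0.1,-0.1,-0.6],
    [0,0,0],
    [0,0,0],
    [0,0,0],
    [0,0,0],
    [0,0,0],
    [0,0,0]
  ],
  "rotation": [
    [0,0,0],
    [0,0,0],
    [0,0,0],
    [0,0,0],
    [0,0,0],
    [0,0,0],
    [0,0,0],
    [0,0,0]
  ],
  "claw": [8.5,8.5,5,4,3,2,1.5,1.5],
  "squeeze": 25
}}

```text
time_s: 2.97
position: [0.4882, 0.1947, 0.0665]
tool_rot: [[0.009, 0.343, 0.939], [0.005, 0.939, -0.343], [-1.0, 0.008, 0.007]]
ft_force: [4.8, 8.7, -1.4]
grip_width: 0.0216
```

Request:
{"api": "play_rows", "payload": {
  "travel": [
    [0.96,-0.45,0],
    [1.0,-0.3,0],
    [1.04,-0.1,0],
    [0,0,0]
  ],
  "rotation": [
    [0,0,0],
    [0,0,0],
    [0,0,0],
    [0,0,0]
  ],
  "claw": [1.5,1.5,1.5,1.5]
}}

```text
time_s: 3.3
position: [0.514, 0.1862, 0.0665]
tool_rot: [[-0.002, 0.34, 0.94], [0.003, 0.94, -0.34], [-1.0, 0.002, -0.003]]
ft_force: [3.2, 2.1, -2.4]
grip_width: 0.0212
```

```bash
python3 - <<'E'
from h import *
s=env.observe(); p=s['position'][:2]; d=p-[.5204,.246]; print(p,np.hypot(*d),np.degrees(np.arctan2(d[1],d[0])),s['ft_force'])
cv2.imwrite("pics/w3.png",env.get_image("wrist")[:,:,::-1])
E
```

```text
[0.51402678 0.18617461] 0.06016390174424392 -96.08080295418864 [ 3.19496632  2.10750279 -2.44119286]
```

View pics/w3.png

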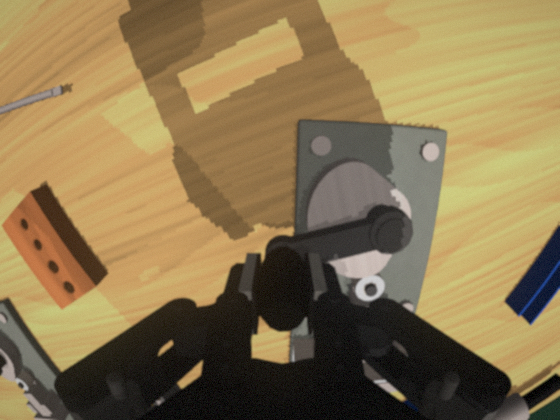

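Request:
{"api": "play_rows", "payload": {
  "travel": [
    [1.05,0,0],
    [1.03,0.17,0],
    [0.99,0.34,0],
    [0.92,0.51,0],
    [0,0,0]
  ],
  "rotation": [
    [0,0,0],
    [0,0,0],
    [0,0,0],
    [0,0,0],
    [0,0,0]
  ],
  "claw": [1.5,1.5,1.5,1.5,1.5]
}}

```text
time_s: 3.77
position: [0.549, 0.1934, 0.0665]
tool_rot: [[-0.012, 0.339, 0.941], [-0.006, 0.941, -0.339], [-1.0, -0.009, -0.009]]
ft_force: [3.5, 2.5, -2.1]
grip_width: 0.0211
```

```bash
python3 - <<'E'
from h import *
s=env.observe(); p=s['position'][:2]; d=p-[.5204,.246]; print(p,np.hypot(*d),np.degrees(np.arctan2(d[1],d[0])),s['ft_force'])
E
```

```text
[0.5490479  0.19341683] 0.05988064918223973 -61.41795809827503 [ 3.48643664  2.46430796 -2.10750357]
```

Request:
{"api": "play_rows", "payload": {
  "travel": [
    [0.91,0.61,0],
    [0.75,0.72,0],
    [0.61,0.85,0],
    [0.42,0.84,0],
    [0,0,0]
  ],
  "rotation": [
    [0,0,0],
    [0,0,0],
    [0,0,0],
    [0,0,0],
    [0,0,0]
  ],
  "claw": [1.5,1.5,1.5,1.5,1.5]
}}

```text
time_s: 4.18
position: [0.5746, 0.2212, 0.0666]
tool_rot: [[-0.013, 0.339, 0.941], [-0.012, 0.941, -0.34], [-1.0, -0.015, -0.008]]
ft_force: [2.2, 1.2, -0.8]
grip_width: 0.0214
```

```bash
python3 - <<'E'
from h import *
s=env.observe(); p=s['position'][:2]; d=p-[.5204,.246]; print(p,np.hypot(*d),np.degrees(np.arctan2(d[1],d[0])),s['ft_force'])
P=np.array([[.514,.1862],[.549,.1934],p]);
A=np.c_[2*P,np.ones(3)]; x=np.linalg.solve(A,(P**2).sum(1)); print("centre",x[:2],np.sqrt(x[2]+x[:2]@x[:2]))
for n in("wrist","top","scene"): cv2.imwrite(f"pics/{n}4.png",env.get_image(n)[:,:,::-1])
t=cv2.imread("pics/top4.png")[185:295,180:290]; t2=cv2.imread("pics/scene4.png")[190:300,300:430]
cv2.imwrite("pics/z4.png",np.hstack([cv2.resize(t,(330,330),interpolation=2),cv2.resize(t2,(390,330),interpolation=2)]))
E
```

```text
[0.57463801 0.22116059] 0.05965532500832449 -24.606383870358275 [ 2.1872529   1.15361999 -0.83475977]
centre [0.51994945 0.24594849] 0.06004396612417139
```

View pics/wrist4.png

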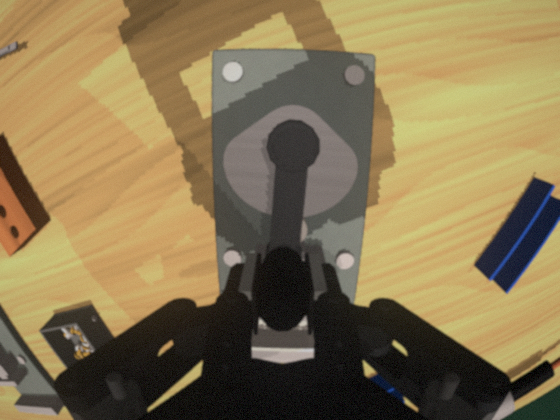

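View pics/z4.png

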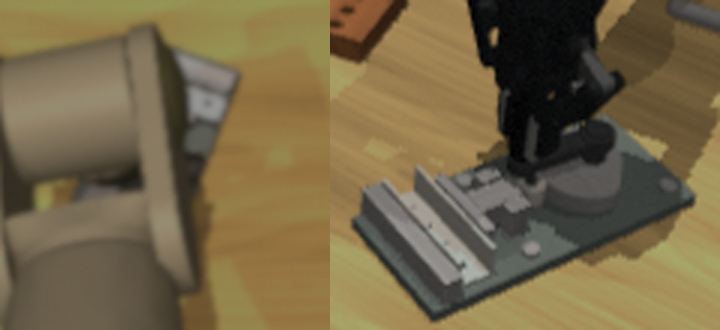

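```bash
python3 - <<'E'
from h import *
w=cv2.imread("pics/wrist4.png"); g=cv2.GaussianBlur(w,(3,3),0).min(2)
B=[]
for u,v in((232,72),(354,75),(232,258),(345,261)):
  q=g[v-14:v+15,u-14:u+15].astype(float); th=(np.percentile(q,95)+np.median(q))/2
  n,l,st,ce=cv2.connectedComponentsWithStats((q>th).astype(np.uint8)); k=1+np.argmin(np.hypot(*(ce[1:]-14).T)); c=ce[k]+[u-14,v-14]; print(c,st[k,4]); B.append(wz(c,.015))
B=np.array(B);print(B.round(4))
a=lambda d:np.degrees(np.arctan2(d[1],d[0]))
print("long",a(B[2]-B[0]),a(B[3]-B[1]),"short+90",a(B[1]-B[0])-90,a(B[3]-B[2])-90, "len",[np.linalg.norm(x) for x in (B[2]-B[0],B[3]-B[1],B[1]-B[0],B[3]-B[2])])
print("mid line",(B[0]+B[1])/2,(B[2]+B[3])/2,a((B[2]+B[3])-(B[0]+B[1])))
print("hub",wz((293,146),.056))
# bolts in the first top picture
t=cv2.imread("pics/top0.png");T=lambda u,v:(u/3.6+180-.36,v/3.6+185-.36)
C=np.array([onz("top",T(*p),.015) for p in((76,309),(169,344),(134,150),(231,187))]) 
C=C[[0,1,2,3]];print(C.round(4),a(C[2]-C[0]),a(C[3]-C[1]),a(C[0]-C[1])-90,a(C[2]-C[3])-90,a(C[2]+C[3]-C[0]-C[1]))
m=(C[0]+C[1])/2;print("mid",m,(C[2]+C[3])/2)
E
```

```text
[232.10034602  71.16608997] 289
[354.37857143  74.44285714] 280
[231.25       257.69148936] 188
[345.29166667 260.97916667] 192
[[0.4701 0.2258 0.015 ]
 [0.496  0.2933 0.015 ]
 [0.5813 0.1805 0.015 ]
 [0.6094 0.2522 0.015 ]]
long -22.162559862378327 -19.944853969612748 short+90 -21.041093053907247 -21.452051375386006 len [np.float64(0.12007865149834607), np.float64(0.12063002439240411), np.float64(0.07234157300679178), np.float64(0.07700160889371128)]
mid line [0.48303822 0.25958373 0.015     ] [0.59533908 0.21636036 0.015     ] -21.051166634479422
hub [0.52030206 0.24519141 0.056     ]
[[0.4963 0.2932 0.015 ]
 [0.4702 0.2263 0.015 ]
 [0.6104 0.2523 0.015 ]
 [0.5819 0.1816 0.015 ]] -19.706320353336352 -21.787636048961932 -21.306607173206814 -21.97280193904963 -20.74297752097604
mid [0.48322531 0.25972226 0.015     ] [0.5961838  0.21694195 0.015     ]
```

Bolt positions from the wrist and top views agree on an axis of about -20.9°, and the plate's back edge gives -20.7°. The hub fitted from the travelled arc is (0.520, 0.246) with radius 60.0 mm. The knob is at -24.4°, so about 3.7° (4 mm) remains.

Request:
{"api": "play_rows", "payload": {
  "travel": [
    [0.15,0.38,0],
    [0,0,0],
    [0,0,0]
  ],
  "rotation": [
    [0.012,-0.013,0],
    [0,0,0],
    [0,0,0]
  ],
  "claw": [1.5,1.5,1.5]
}}

```text
time_s: 4.58
position: [0.5753, 0.2226, 0.0666]
tool_rot: [[0.001, 0.34, 0.94], [-0.0, 0.94, -0.34], [-1.0, 0.0, 0.001]]
ft_force: [4.4, 1.9, -3.7]
grip_width: 0.0207
```

```bash
python3 - <<'E'
from h import *
s=env.observe(); p=s['position'][:2]-.019*s['tool_rot'][:2,0]; d=p-[.52,.246]; print(p,np.hypot(*d),np.degrees(np.arctan2(d[1],d[0])),s['ft_force'])
E
```

```text
[0.575244   0.22257518] 0.06000518315556723 -22.978138427684712 [ 4.43778275  1.91695583 -3.74209619]
```

Request:
{"api": "play_rows", "payload": {
  "travel": [
    [0.15,0.4,0],
    [0,0,0]
  ],
  "rotation": [
    [0,0,0],
    [0,0,0]
  ],
  "claw": [1.5,1.5]
}}

```text
time_s: 4.75
position: [0.5763, 0.2251, 0.0666]
tool_rot: [[0.001, 0.341, 0.94], [-0.002, 0.94, -0.341], [-1.0, -0.002, 0.001]]
ft_force: [5.0, 5.4, -2.7]
grip_width: 0.0207
```

```bash
python3 - <<'E'
from h import *
s=env.observe(); p=s['position'][:2]-.019*s['tool_rot'][:2,0]; d=p-[.52,.246]; print(p,np.hypot(*d),np.degrees(np.arctan2(d[1],d[0])),s['ft_force'])
E
```

```text
[0.57628047 0.22518551] 0.060006118958558084 -20.296157332590965 [ 4.9612572   5.38108678 -2.71754248]
```

Request:
{"api": "play_rows", "payload": {
  "travel": [
    [0,0,0],
    [0,0,0],
    [0,0,0],
    [0,0,0],
    [0,0,0],
    [0,0,2],
    [0,0,3],
    [0,0,3],
    [0,0,3],
    [0,0,3],
    [0,0,0]
  ],
  "rotation": [
    [0,0,0],
    [0,0,0],
    [0,0,0],
    [0,0,0],
    [0,0,0],
    [0,0,0],
    [0,0,0],
    [0,0,0],
    [0,0,0],
    [0,0,0],
    [0,0,0]
  ],
  "claw": [3,5,7,8.5,8.5,8.5,8.5,8.5,8.5,8.5,8.5]
}}

```text
time_s: 5.67
position: [0.5693, 0.2241, 0.2104]
tool_rot: [[-0.015, 0.341, 0.94], [-0.004, 0.94, -0.341], [-1.0, -0.009, -0.013]]
ft_force: [-0.1, 0.2, 0.6]
grip_width: 0.085
```

Request:
{"api": "play_rows", "payload": {
  "travel": [
    [-1,3,2],
    [-2,3.5,0],
    [-2,3.5,0],
    [-2,3.5,0],
    [-2,3.5,0],
    [-2,3.5,0],
    [-2,3.5,0],
    [0,0,0],
    [0,0,0]
  ],
  "rotation": [
    [0,0,0],
    [0,0,0],
    [0,0,0],
    [0,0,0],
    [0,0,0],
    [0,0,0],
    [0,0,0],
    [0,0,0],
    [0,0,0]
  ],
  "claw": [8.5,8.5,8.5,8.5,8.5,8.5,8.5,8.5,8.5]
}}

```text
time_s: 6.42
position: [0.4314, 0.4711, 0.2308]
tool_rot: [[-0.014, 0.345, 0.939], [-0.004, 0.939, -0.345], [-1.0, -0.009, -0.012]]
ft_force: [0.4, -0.7, 0.5]
grip_width: 0.0849
```

```bash
python3 - <<'E'
from h import *
print(env.observe()['time_s'])
for n in("top","scene"): cv2.imwrite(f"pics/{n}5.png",env.get_image(n)[:,:,::-1])
t=cv2.imread("pics/top5.png")[185:295,180:290]; t2=cv2.imread("pics/scene5.png")[190:300,300:430]
cv2.imwrite("pics/z5.png",np.hstack([cv2.resize(t,(396,396),interpolation=2),cv2.resize(t2,(399,338),interpolation=2)[[*range(338)]+[337]*58]]))
E
```

```text
6.4167
```

View pics/z5.png

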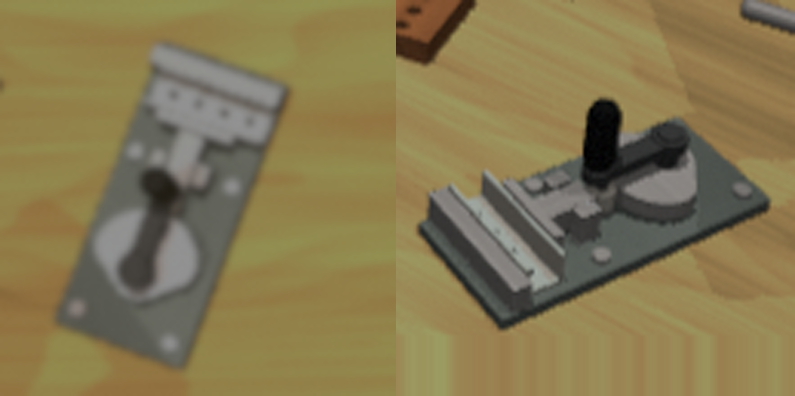

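View pics/top5.png

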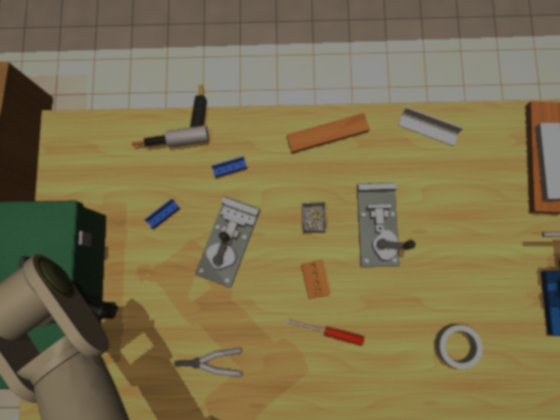

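```bash
python3 - <<'E'
from h import *
T=lambda u,v:(u/3.6+180-.36,v/3.6+185-.36); S=lambda u,v:((u-396)/3.07+300-.33,v/3.07+190-.33)
t=cv2.imread("pics/top5.png"); g=t.max(2); m=np.zeros(g.shape,np.uint8); m[228:242,215:235]=g[228:242,215:235]<50
M=cv2.moments(m,True); print(M['m00'],M['m10']/M['m00'],M['m01']/M['m00'])
h=onz("top",T(138,270),.056)
for uv in ((160,184),(158,183)):
  k=onz("top",T(*uv),.105); d=(k-h); print(k,np.hypot(*d[:2]),np.degrees(np.arctan2(d[1],d[0])))
k=tri(("top",T(159,184)),("scene",S(605,105))); print("tri top",k, np.degrees(np.arctan2(k[1]-.2455,k[0]-.5202)))
# expected pixel of knob top at mid dwell & +-5deg, in crop coords
for a in (-30,-25,-20.8,-15):
  p=np.array([.5202+.06*np.cos(np.radians(a)),.2445+.06*np.sin(np.radians(a)),.105]); q=proj("top",p); print(a,(q+.36-[180,185])*3.6)
# channel: centre holes line
c=[onz("top",T(*p),.015) for p in((174,94),(250,121))]; m=(c[0]+c[1])/2; print("channel",np.hypot(*(m[:2]-[.5202,.2447])))
E
```

```text
60.0 224.1 236.88333333333333
[0.57461035 0.21976731 0.105     ] 0.05843327781317445 -22.505009499553356
[0.57531106 0.22111254 0.105     ] 0.058585207430997974 -21.027105460822032
tri top [0.57417259 0.2223665  0.10184243] -23.200731803943906
-30 [167.83708382 187.47974586]
-25 [160.93022449 184.02868201]
-20.8 [154.90627291 181.61004295]
-15 [146.31613485 179.01470463]
channel 0.1301378303086883
```

Top-view estimates of the crank angle range from -21° to -23°, and the arc-based value is -20.3°. The channel is about 130 mm ahead, which puts it against the fence. I'll take one closer look with the wrist camera.

Request:
{"api": "play_rows", "payload": {
  "travel": [
    [1.5,-3.2,0],
    [1.5,-3.2,0],
    [1.5,-3.2,0],
    [1.5,-3.2,0],
    [1.5,-3.2,0],
    [0,0,0],
    [0,0,0],
    [0,0,0]
  ],
  "rotation": [
    [0,0,0],
    [0,0,0],
    [0,0,0],
    [0,0,0],
    [0,0,0],
    [0,0,0],
    [0,0,0],
    [0,0,0]
  ],
  "claw": [8.5,8.5,8.5,8.5,8.5,8.5,8.5,8.5]
}}

```text
time_s: 7.18
position: [0.5137, 0.2923, 0.2298]
tool_rot: [[-0.016, 0.359, 0.933], [-0.006, 0.933, -0.359], [-1.0, -0.011, -0.012]]
ft_force: [-0.7, -1.2, -0.0]
grip_width: 0.0852
```

```bash
python3 - <<'E'
from h import *
w=env.get_image("wrist")[:,:,::-1]; cv2.imwrite("pics/w6.png",w)
E
```

```text
(no output)
```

View pics/w6.png

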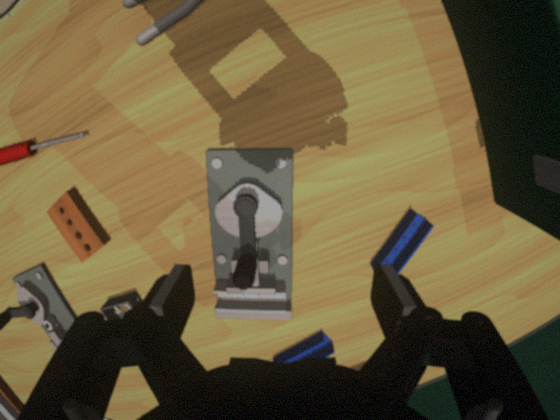

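```bash
python3 - <<'E'
from h import *
w=cv2.imread("pics/w6.png"); cv2.imwrite("pics/w6z.png",cv2.resize(w[140:325,195:305],None,fx=3.2,fy=3.2,interpolation=2))
E
```

```text
(no output)
```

View pics/w6z.png

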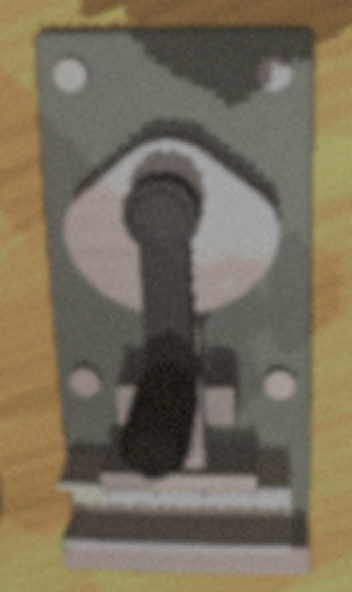

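```bash
python3 - <<'E'
from h import *
W=lambda u,v,z:wz((u/3.2+195-.34,v/3.2+140-.34),z)
a=lambda d:np.degrees(np.arctan2(d[1],d[0]))
B=[W(u,v,.015) for u,v in((69,75),(274,74),(84,381),(280,384))]
print("axis",a(B[2]+B[3]-B[0]-B[1]),a(B[1]-B[0])-90,a(B[3]-B[2])-90, np.round(B,4))
h=W(163,208,.056); print("hub",h)
for z in(.048,.052): print("arm",a(W(168.5,335,z)-W(166,255,z)))
for u,v in((148,450),(152,452)): k=W(u,v,.105); print(k,np.hypot(*(k-h)[:2]),a(k-h))
E
```

```text
axis -20.905117098095346 -21.170243644469892 -21.03103182688055 [[0.4705 0.227  0.015 ]
 [0.4967 0.2946 0.015 ]
 [0.5815 0.1826 0.015 ]
 [0.6088 0.2538 0.015 ]]
hub [0.5181071  0.24896055 0.056     ]
arm -21.512867562309093
arm -21.51286756230917
[0.57403379 0.22603876 0.105     ] 0.06044173185184598 -22.28647798282206
[0.57507334 0.22689293 0.105     ] 0.061091180130876 -21.175400672549983
```

The arm reads -21.5° and the knob -21.2° to -22.3°, against an axis of -20.9° to -21.1°, so it is within about 1°. The gripper is clear, so I'm handing in.

```bash
python3 - <<'E'
from rig import env
print(env.close_job(), env.observe()['time_s'])
E
```

```text
the job is handed in; nothing more can be done
the job is handed in; nothing more can be done
```

I turned the crank of the fixture holding the channel about 100° counter-clockwise by its knob until the arm pointed at the jaw. Then I released it, backed off and handed in at about 7.2 s.

- **Crank angle:** The last wrist picture puts the crank arm at about -21.5° and the knob at -21.2° to -22.3°. The slide axis measures about -21°, so the arm is within roughly 1° of mid-dwell.
- **Channel:** The top view puts it about 130 mm ahead of the camshaft, so it is in the nest and closed up against the fence.
- **Other fixture:** I never touched it, and its crank looks unchanged in the top view.
- **Forces:** Readings at the end of each move were about 10 N at most.

**Disagreements:**
- The views differed by 2 to 5 mm on where the hub is, so the top view on its own put the crank at -21° to -23°.
- The arm's own position before release gave -20.3°.
- The first plate-outline estimate of the axis was -19.7°. I replaced it with the bolt positions, which agreed between the top and wrist cameras.

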